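Clip the inspection lamp back into its charging dock

ROBOT

A 6-joint arm with a two-finger parallel gripper is mounted at the origin on the work surface. World frame = base frame: x ahead of the robot, y to its left, z up, the work surface at z = 0. Lengths are in m, angles in rad, forces in N, time in s.
With the tool pointing down it reaches from about 0.35 to 0.975 m from the base axis. Payload 4.9 kg.
Tool frame: the origin (TCP) lies on the centre line of the jaws, within the pads' length; the fingertips stand 8 mm ahead of it and the grasp point (between the pads) lies 11 mm behind it; z points along the fingers, y is the direction in which the jaws open and shut (so a half turn about z gives the same grasp; the last joint's range is limited). The gripper opens to 85 mm and grips with 20 to 120 N. Pads are 22 mm wide; open, the fingers measure 114 mm over their backs; the gripper's body (76 mm by 85 mm) begins 54 mm behind the grasp point. The pads swing forward as they close: fully open they stand 13 mm farther back than shut.
Start: joints at [1.103, 0.053, 1.613, -0, 1.476, -0.119], TCP at [0.214, 0.587, 0.239] pointing down, gripper open.
Joint ranges: [-3.01, 3.01], [-1.01, 2.22], [0.06, 2.58], [-1.02, 4.17], [0.09, 2.62], [-3.14, 3.14]. Speed limits (rad/s): [2.57, 2.57, 3.14, 3.14, 3.14, 3.14].

INTERFACE

Orientations are given as a rotation vector (axis times angle).
In Python, from station import get_obs, get_image, calibration, finish_job gives the robot as it stands. The module is installed in compiled form; this text tells all that it offers.
- The arm moves only by the shell command python3 -m jog 'ROWS' [FORCE]. ROWS is JSON, a list of rows, each a list of 7 numbers: the shift along the tool's x, y, z in cm, then the turn, a rotation vector about the tool's x, y, z in rad, then the closure in counts, from 0 (fully open) to 255 (shut). In form: [[dx, dy, dz, ax, ay, az, jaw], ...]. A call has 1 to 8 rows; each row is the pose to reach, as a shift and turn from the pose measured when the call began, along the tool's axes at that moment; what a row does not reach only later rows make up. A row lasts 1/12 s, in which the tool goes at most 41.7 mm and 7.16 degrees, less where a joint would pass 70% of its speed; a pose out of reach is approached as far as the arm can. A call with a gripper value outside its range is refused whole. The fingers move at their own pace and stop on an object; FORCE is the grip in N (left out, the last holds). Time passes only in rows, so rows that repeat a pose let the fingers close. It gives the time, the measured TCP pose, the force and the opening at its end, in the units of the state.
- get_obs(): the state, without advancing time (a new reading comes with each control period).
- get_image(name): name is "scene" or "top" or "wrist"; returns the picture (420x560x3 uint8, red, green, blue); there is no depth.
- calibration(name): a dict with "vfov" (degrees; the focal length in pixels is half the picture's height over the tangent of half this angle, whatever the lens; pixels are square), "cx", "cy" (the principal point, pixels), "dist_coeffs" ([k1, k2, p1, p2, k3] as OpenCV has them; the pictures are not rectified), "R" (3x3) and "t" (3): a world point X has camera coordinates R X + t. Camera axes: x right, y down, z forward; pixel columns grow to the right and rows downward; lengths in m; the calibration is good to about 2 mm. A picture is of the moment at which its call begins: read the wrist's pose just before it. calibration takes no time and is no camera call; for the wrist camera it gives the pose at the moment of the call.
- finish_job(): hands the job in, once; it reports no verdict.
The state is a dict: "t": time; "q": joint angles; "dq": joint speeds; "effort": joint torques, N m; "tool_pos": TCP position; "tool_rot": TCP orientation; "contact_force": force on the tool from outside, world axes, zero at the start; "wrist_torque": the same for the moment, N m; "opening": finger opening in m.
Only numpy, scipy, OpenCV 4.12 (cv2) and the standard library are available. Lean on these libraries where they do the work, as an engineer would, in place of code of your own. Each camera call takes 0.05 s, during which the arm holds its last target. There are 200 camera calls.

TASK

Put the inspection lamp back on charge in the sloping dock: snapped sideways into both spring clips, black tail end towards the black charging block, and slid along in the clips until the tail is flush against the block with its sprung contact pushed in. Push it home without ramming it, and leave the other things on the bench where they are.

Things in the scene. Friction and masses are not known exactly. Their poses are not given: they have to be found in the camera images.
- lamp: hand lamp 190 mm long, 0.15-0.31 kg: round aluminium barrel 30 mm in diameter, 140 mm long, between square 36 mm end bumpers, orange (head, 28 mm long) and black (tail, 22 mm). It lies on the bumpers, barrel 3 mm clear of the bench, white light strip up. Origin on the barrel's axis midway between the bumpers, 18 mm above the bench; x along the axis from tail to head, z out of the strip
- lamp_tail (a point): centre of the lamp's flat tail face (copper ring), on the axis, 92 mm from the lamp's origin towards its -x; axes as the lamp's
- stand: the dock, fixed to the bench: plywood stand 290 mm wide, 150 mm deep, 130 mm high; its board slopes 30 degrees and faces the robot and up. An aluminium rail along it carries two spring clips and, at its -y (right) end, a black charging block. Origin under its centre; x to its back, y to its left seen from the robot
- seat (a point): where the middle of a seated lamp's axis lies, midway between the clips, about 114 mm above the bench, 30 mm square out from the rail. y along the clips, away from the charging block; z square out of the board, the way the clips open (30 degrees from vertical, towards the robot); x up the slope. A lamp centred at y = +12 mm clears the block's contact while pressed in
- clip_left (a point): seat axis in the clip at y = +42 mm of the seat; axes as the seat's. Steel clip 14 mm wide on a 20 mm wide block (64 mm free between the two blocks), lips 21 mm apart, flared to 33 mm. The barrel meets the flares 22 mm out from the seat; pressing it through both clips takes 15 to 20 N along -z, most at 12 to 20 mm, then it drops in. Pulling it out takes about 25 N
- clip_right (a point): the same in the other, equal clip at y = -42 mm of the seat, on the charging block's side. In the clips the lamp slides along y against 6 to 8 N of friction, more if it is pressed down at the same time, and stays where it is left
- contact (a joint): push-in of the charging block's sprung brass contact: 0 free, standing 5 mm proud of the block's face; 0.005 m flush; soft spring, under 2 N. The block (34 mm long, 42 mm wide, 50 mm high above the rail, brass thumbscrew on top) is clamped anywhere along 16 mm of rail: its face lies 88 to 104 mm from the seat towards -y. Where is not told: feel for it or see it
- glue: white glue bottle with an orange cap, upright, 64 mm across, 190 mm tall; origin under its centre
- sanding_block: cork sanding block 70 x 120 x 33 mm; origin under its centre
- tape_measure: yellow tape measure 70 x 38 x 66 mm, standing on edge; origin under its centre
- template: flat plywood shape about 100 x 290 x 12 mm; origin under its middle
- try_square: joiner's square lying flat: dark wood stock 120 mm, steel blade 170 mm; origin under the stock's middle
- mallet: wooden mallet, head 65 x 130 x 85 mm, handle 30 mm thick; origin under the handle's middle at bench height
Not all that is in view belongs to the job. Several things have the shape of the lamp; the one meant has the colours described above.

How it is judged:
By the outcome, as a careful person would: the job done as asked, in the order asked, and still so for the second after the job is handed in, with the robot touching nothing.
It also fails if it takes over 61 s, if anything falls off the work surface, if the arm or the gripper's body presses on something with over 40 N, if the wrist force passes 120 N, or if a joint passes its speed limit or range.

## Working session

There is one attempt and no reset: what is moved stays moved. The work goes in short steps, Python scripts to look and compute and a shell command to move; the robot and the scene stay as the last step left them, time stands still between calls to the robot, and variables do not carry over. Pictures are saved under pics/ and viewed, about 8 in all and at most 12, crops included, and the job is handed in when it is done.

```bash
mkdir -p pics
cat > h.py <<'E'
import numpy as np, cv2
from station import get_obs,get_image,calibration
from scipy.spatial.transform import Rotation as Ro
def K(c):
    f=210/np.tan(np.radians(c['vfov'])/2); return np.array([[f,0,c['cx']],[0,f,c['cy']],[0,0,1.]])
def ray(c,px):
    p=cv2.undistortPoints(np.array(px,float).reshape(-1,1,2),K(c),np.array(c['dist_coeffs'])).reshape(-1,2)
    R=np.array(c['R']);o=-R.T@np.array(c['t'])
    d=np.c_[p,np.ones(len(p))]@R; return o,d
def onz(c,px,z):
    o,d=ray(c,px); return o+d*((z-o[2])/d[:,2])[:,None]
def proj(c,X):
    return cv2.projectPoints(np.array(X,float).reshape(-1,3),cv2.Rodrigues(np.array(c['R']))[0],np.array(c['t'],float),K(c),np.array(c['dist_coeffs'],float))[0].reshape(-1,2)
def snap(n,f):
    c=calibration(n);im=get_image(n);cv2.imwrite(f'pics/{f}.png',im[:,:,::-1]);return c,im
def state():
    o=get_obs();print('t',round(o['t'],2),'p',np.round(o['tool_pos'],4),'r',np.round(o['tool_rot'],3),'F',np.round(o['contact_force'],1),'op',round(o['opening'],4));return o
def delta(P,Rw):
    "shift (cm, tool axes) and turn (rotvec tool axes) from the present pose to world pose"
    o=get_obs();R0=Ro.from_rotvec(o['tool_rot'])
    d=R0.inv().apply(np.array(P)-o['tool_pos'])*100; w=(R0.inv()*Rw).as_rotvec()
    print('shift cm',np.round(d,2),'turn',np.round(w,3),'rows>=',round(max(np.linalg.norm(d)/4.17,np.degrees(np.linalg.norm(w))/7.16),1))
E
python3 - <<'E'
from h import *
state()
a=snap('scene','scene');b=snap('top','top')
for n,(c,i) in(('s',a),('t',b)): print(n,{k:np.round(v,3).tolist() for k,v in c.items()})
E
```

```text
t 0.0 p [0.2133 0.5868 0.238 ] r [-5.450e-01 -3.093e+00  3.000e-03] F [-0.3  0.2 -0.7] op 0.0852
s {'vfov': 48.266, 'cx': 280.373, 'cy': 211.654, 'dist_coeffs': [-0.068, 0.0, 0.0, 0.0, 0.0], 'R': [[-0.618, 0.786, -0.003], [0.637, 0.499, -0.587], [-0.46, -0.365, -0.809]], 't': [0.298, -0.248, 1.696]}
t {'vfov': 54.793, 'cx': 278.26, 'cy': 207.875, 'dist_coeffs': [-0.068, 0.0, 0.0, 0.0, 0.0], 'R': [[-0.019, -1.0, -0.001], [-0.998, 0.019, -0.052], [0.052, 0.0, -0.999]], 't': [0.007, 0.47, 1.525]}
```

View pics/scene.png

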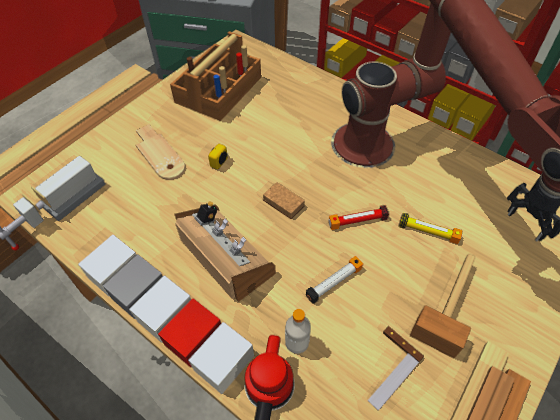

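View pics/top.png

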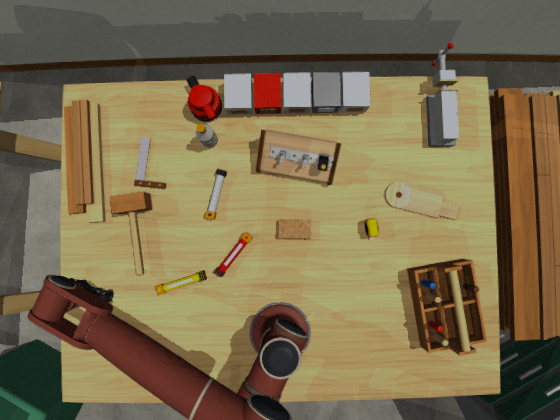

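Candidates in the top view are a silver barrel at (215,195) with head (210,215) and tail (221,173), a red barrel at (233,254), and a yellow barrel at (180,283). The description says aluminium, orange head and black tail, so I choose the silver one. I'll check it and the dock in one close composite.

Run:
```python
from h import *
t=cv2.imread('pics/top.png');s=cv2.imread('pics/scene.png')
A=cv2.resize(t[120:195,250:350],(400,300),interpolation=cv2.INTER_CUBIC)   # x4
B=cv2.resize(t[160:229,170:262],(400,300),interpolation=cv2.INTER_CUBIC)
C=cv2.resize(s[190:302,170:282],(400,300),interpolation=cv2.INTER_CUBIC)
C=cv2.resize(s[195:300,170:310],(400,300),interpolation=cv2.INTER_CUBIC)
D=cv2.resize(s[245:308,295:379],(400,300),interpolation=cv2.INTER_CUBIC)
cv2.imwrite('pics/c1.png',np.vstack([np.hstack([A,B]),np.hstack([C,D])]))
c=calibration('top')
hsv=cv2.cvtColor(t,cv2.COLOR_BGR2HSV)
roi=np.zeros(t.shape[:2],np.uint8);roi[160:225,195:235]=1
org=(hsv[...,0]<20)&(hsv[...,1]>200)&(hsv[...,2]>120)&(roi>0)
blk=(hsv[...,2]<60)&(roi>0)
for n,m in(('head',org),('tail',blk)):
    y,x=np.nonzero(m);print(n,len(x),x.mean(),y.mean(),onz(c,[[x.mean(),y.mean()]],.03))
```

```text
head 17 209.23529411764707 215.11764705882354 [[0.44721757 0.25772544 0.03      ]]
tail 50 220.0 175.66 [[0.59540253 0.21550688 0.03      ]]
```

View pics/c1.png

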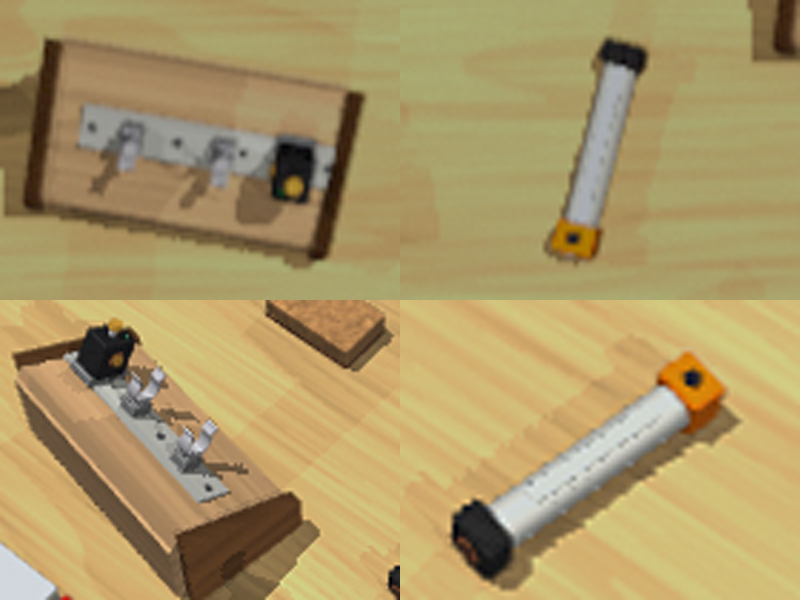

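The crop confirms the silver lamp: head top at about (209.6,215.2) and tail top at about (221,172.2) in the top view. The dock's black block is at the right (top view about (324,162)), with clips near (281,155) and (304,161).

Run:
```python
from h import *
o=state();c=calibration('top')
L=onz(c,[[221,172.2],[209.6,215.2]],.036);print('lamp tail/head',L)
print('clips',onz(c,[[281,155],[304,161]],.12),'rail ends',onz(c,[[270,149],[333.5,163]],.09))
w=calibration('wrist');R0=Ro.from_rotvec(o['tool_rot']).as_matrix()
Rw=np.array(w['R']);cw=-Rw.T@np.array(w['t'])
print('cam in tool',R0.T@(cw-o['tool_pos']),'axes(cols) in tool\n',np.round(R0.T@Rw.T,3),w['vfov'])
def pose(xang,tilt=0):
    x=np.array([np.cos(xang),np.sin(xang),0]);h=np.array([x[1],-x[0],0]);z=np.array([0,0,-1.])*np.cos(tilt)+h*np.sin(tilt)
    return Ro.from_matrix(np.c_[x,np.cross(z,x),z])
delta([.60,.0,.40],pose(np.radians(100)))
delta([.56,.0,.40],pose(np.radians(80)))
```

```text
t 0.1 p [0.2133 0.5869 0.2381] r [-5.450e-01 -3.093e+00  3.000e-03] F [-0.3  0.7 -0.5] op 0.0855
lamp tail/head [[0.60760729 0.2107419  0.036     ]
 [0.44665686 0.25533168 0.036     ]]
clips [[ 0.65278799 -0.01535899  0.12      ]
 [ 0.62970017 -0.09665253  0.12      ]] rail ends [[ 0.68114159  0.02390731  0.09      ]
 [ 0.62548979 -0.20563049  0.09      ]]
cam in tool [ 6.94902873e-02  5.52246464e-05 -1.34261043e-01] axes(cols) in tool
 [[-0.001 -0.963 -0.271]
 [ 1.    -0.    -0.002]
 [ 0.001 -0.271  0.963]] 68.02399048283574
shift cm [-56.39 -41.97 -16.12] turn [-2.000e-03  1.000e-03  1.047e+00] rows>= 17.3
shift cm [-52.63 -43.34 -16.12] turn [-2.000e-03  1.000e-03  1.397e+00] rows>= 16.8
```

```bash
cat >> h.py <<'E'
def pose(deg,tilt=0):
    a,t=np.radians(deg),np.radians(tilt)
    x=np.array([np.cos(a),np.sin(a),0]);h=np.array([x[1],-x[0],0]);z=np.array([0,0,-1.])*np.cos(t)+h*np.sin(t)
    return Ro.from_matrix(np.c_[x,np.cross(z,x),z])
E
python3 -c "
from h import *
delta([.559,-.035,.265],pose(76,30))"
```

```text
shift cm [-53.74 -46.63  -2.61] turn [-0.427 -0.382  1.431] rows>= 17.1
```

```bash
python3 -m jog '[[-53.7,-46.6,-2.6,-0.427,-0.382,1.431,0],[-53.7,-46.6,-2.6,-0.427,-0.382,1.431,0],[-53.7,-46.6,-2.6,-0.427,-0.382,1.431,0],[-53.7,-46.6,-2.6,-0.427,-0.382,1.431,0],[-53.7,-46.6,-2.6,-0.427,-0.382,1.431,0],[-53.7,-46.6,-2.6,-0.427,-0.382,1.431,0],[-53.7,-46.6,-2.6,-0.427,-0.382,1.431,0],[-53.7,-46.6,-2.6,-0.427,-0.382,1.431,0]]'; python3 -c "
from h import *
delta([.559,-.035,.265],pose(76,30))"
```

```text
t: 0.77
tool_pos: [0.3755, 0.2942, 0.2509]
tool_rot: [1.711, 2.268, 0.318]
contact_force: [1.3, -0.9, 0.2]
opening: 0.0851
shift cm [-36.52   7.99   4.96] turn [-0.148 -0.133  0.497] rows>= 9.0
```

```bash
python3 -m jog '[[-36.5,8,5,-0.148,-0.133,0.497,0],[-36.5,8,5,-0.148,-0.133,0.497,0],[-36.5,8,5,-0.148,-0.133,0.497,0],[-36.5,8,5,-0.148,-0.133,0.497,0],[-36.5,8,5,-0.148,-0.133,0.497,0],[-36.5,8,5,-0.148,-0.133,0.497,0],[-36.5,8,5,-0.148,-0.133,0.497,0],[-36.5,8,5,-0.148,-0.133,0.497,0]]'; python3 -m jog '[[-3.5,0,0,0,0,0,0],[-3.5,0,0,0,0,0,0],[-3.5,0,0,0,0,0,0]]';  python3 - <<'E'
from h import *
import json
o=state();c,im=snap('wrist','w1')
json.dump({k:np.array(v).tolist() for k,v in c.items()},open('w1.json','w'))
S=[.641,-.056,.114];print(proj(c,[S]))
E
```

```text
t: 1.43
tool_pos: [0.5373, 0.0029, 0.2628]
tool_rot: [2.124, 1.658, 0.445]
contact_force: [0.3, 1.4, -0.2]
opening: 0.0853
t: 1.68
tool_pos: [0.5283, -0.0332, 0.262]
tool_rot: [2.128, 1.653, 0.443]
contact_force: [-0.2, 1.0, -0.3]
opening: 0.0851
t 1.68 p [ 0.5283 -0.0332  0.262 ] r [2.128 1.653 0.443] F [-0.2  1.  -0.3] op 0.0851
[[299.78367229 188.50773336]]
```

View pics/w1.png

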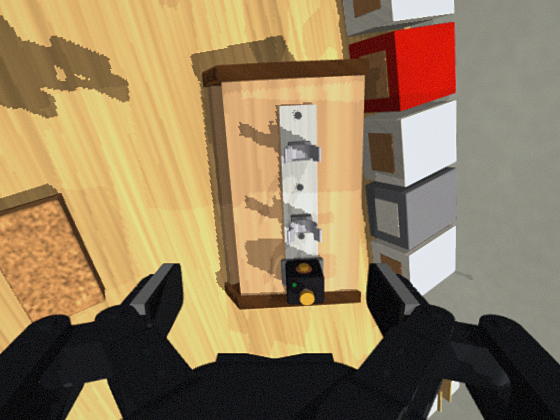

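Run:
```python
import cv2
i=cv2.imread('pics/w1.png')[95:310,220:370]
i=cv2.copyMakeBorder(i,0,0,0,0,0)
a=cv2.resize(i[:110],None,fx=5.3,fy=5.3,interpolation=cv2.INTER_CUBIC)
b=cv2.resize(i[105:],None,fx=5.3,fy=5.3,interpolation=cv2.INTER_CUBIC)
import numpy as np
# only cols 45..120 of the crop
a=a[:580,240:530];b=b[:580,240:530]
cv2.imwrite('pics/c2.png',np.hstack([a,b])); print(a.shape)
```

```text
(580, 290, 3)
```

View pics/c2.png

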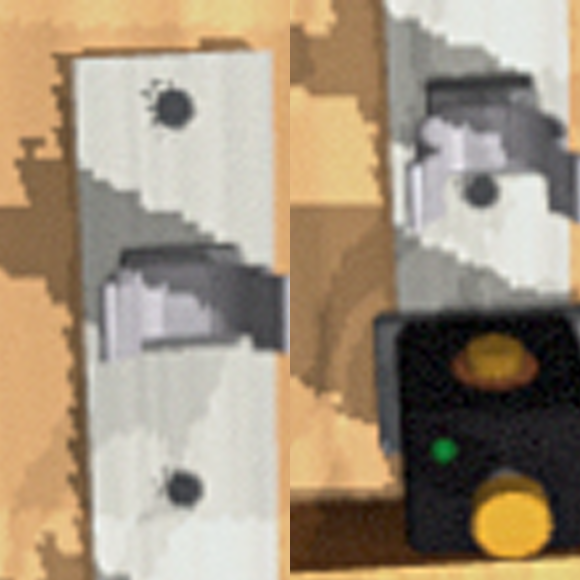

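Run:
```python
from h import *
import json
c=json.load(open('w1.json'))
L=lambda u,v:(220+(240+u)/5.3,95+v/5.3); Rr=lambda u,v:(220+(u-50)/5.3,200+v/5.3)
rail=onz(c,[L(172.5,55),L(175,108),L(185,489),Rr(482,190)],.088)
d=rail[0]-rail[-1];print('rail',np.round(rail,4),'yaw dir',np.degrees(np.arctan2(d[1],d[0])))
tips=onz(c,[L(105,322),Rr(412,192)],.1205);d2=tips[0]-tips[1];print('tips',tips,np.linalg.norm(d2),np.degrees(np.arctan2(d2[1],d2[0])))
con=onz(c,[Rr(495,372),Rr(495,345),Rr(495,412)],.114);print('contact/face',con)
ys=d/np.linalg.norm(d)
for a in(76,np.degrees(np.arctan2(d[1],d[0]))):
    a=np.radians(a);ys=np.array([np.cos(a),np.sin(a),0]);h=np.array([ys[1],-ys[0],0]);n=-.5*h+np.array([0,0,.866]);xs=np.cross(ys,n)
    # rail centre foot -> seat
    m=tips.mean(0)@ys
    foot=rail.mean(0);foot=foot+ys*(m-foot@ys);S=foot+.03*n
    S2=tips.mean(0)+.0165*xs-.017*n
    print('S from rail',S,'from tips',S2,'screw y',(rail-S)@ys,'contact x,y',(con-S)@h,(con-S)@ys)
    print(np.round(n,3))
```

```text
rail [[ 0.6748  0.0227  0.088 ]
 [ 0.673   0.0126  0.088 ]
 [ 0.6578 -0.0652  0.088 ]
 [ 0.6464 -0.124   0.088 ]] yaw dir 79.06638268801507
tips [[ 0.62796906 -0.01613034  0.1205    ]
 [ 0.61207851 -0.09785456  0.1205    ]] 0.08325477787881032 78.9966453855026
contact/face [[ 0.62544432 -0.15080627  0.114     ]
 [ 0.62682641 -0.14453333  0.114     ]
 [ 0.62336959 -0.16023227  0.114     ]]
S from rail [ 0.64157832 -0.0623666   0.11398   ] from tips [ 0.64213585 -0.06250561  0.114028  ] screw y [ 0.09058778  0.08030828  0.00115045 -0.0586713 ] contact x,y [0.00574074 0.00556421 0.00600799] [-0.0897158  -0.08329483 -0.09936373]
[-0.485  0.121  0.866]
S from rail [ 0.6432713  -0.06148336  0.11398   ] from tips [ 0.64239911 -0.06131487  0.114028  ] screw y [ 0.08864868  0.07834238 -0.00091661 -0.06082441] contact x,y [-0.00056136 -0.00039416 -0.00081058] [-0.09108275 -0.08466153 -0.10073116]
[-0.491  0.095  0.866]
```

```bash
python3 -c "
from h import *
delta([.5286,.2326,.2],pose(164.5))"
```

```text
shift cm [25.62 -8.7   2.18] turn [ 0.414  0.403 -1.509] rows>= 12.9
```

```bash
python3 -m jog '[[25.6,-8.7,2.2,0.414,0.403,-1.509,0],[25.6,-8.7,2.2,0.414,0.403,-1.509,0],[25.6,-8.7,2.2,0.414,0.403,-1.509,0],[25.6,-8.7,2.2,0.414,0.403,-1.509,0],[25.6,-8.7,2.2,0.414,0.403,-1.509,0],[25.6,-8.7,2.2,0.414,0.403,-1.509,0],[25.6,-8.7,2.2,0.414,0.403,-1.509,0],[25.6,-8.7,2.2,0.414,0.403,-1.509,0]]'; python3 -c "
from h import *
delta([.5286,.2326,.2],pose(164.5))"
```

```text
t: 2.4
tool_pos: [0.5258, 0.2385, 0.1978]
tool_rot: [1.199, 2.716, 0.197]
contact_force: [0.8, 0.0, 0.1]
opening: 0.0856
shift cm [-0.64 -0.15 -0.19] turn [ 0.156  0.148 -0.559] rows>= 4.8
```

```bash
python3 -m jog '[[-0.6,-0.1,-0.2,0.156,0.148,-0.559,0],[-0.6,-0.1,-0.2,0.156,0.148,-0.559,0],[-0.6,-0.1,-0.2,0.156,0.148,-0.559,0],[-0.6,-0.1,-0.2,0.156,0.148,-0.559,0],[-0.6,-0.1,-0.2,0.156,0.148,-0.559,0],[-0.6,-0.1,-0.2,0.156,0.148,-0.559,0],[-0.6,-0.1,-0.2,0.156,0.148,-0.559,0]]'
python3 - <<'E'
from h import *
import json
o=state();c,im=snap('wrist','w2')
json.dump({k:np.array(v).tolist() for k,v in c.items()},open('w2.json','w'))
hsv=cv2.cvtColor(im,cv2.COLOR_RGB2HSV)
# light strip: white, low saturation
m=((hsv[...,1]<40)&(hsv[...,2]>215)).astype(np.uint8)
n,l,st,ce=cv2.connectedComponentsWithStats(m)
for i in np.argsort(-st[1:,4])[:4]+1: print(st[i],ce[i])
E
```

```text
t: 2.98
tool_pos: [0.5279, 0.2351, 0.1999]
tool_rot: [0.423, 3.112, -0.001]
contact_force: [0.1, -0.4, -0.9]
opening: 0.0855
t 2.98 p [0.5279 0.2351 0.1999] r [ 4.230e-01  3.112e+00 -1.000e-03] F [ 0.1 -0.4 -0.9] op 0.0855
[267 149  11  96 853] [272.40445487 195.79249707]
[267 130   9  17 118] [270.52542373 138.26271186]
[267 247   9  20 111] [271.63063063 256.5045045 ]
[107  21   1   1   1] [107.  21.]
```

View pics/w2.png

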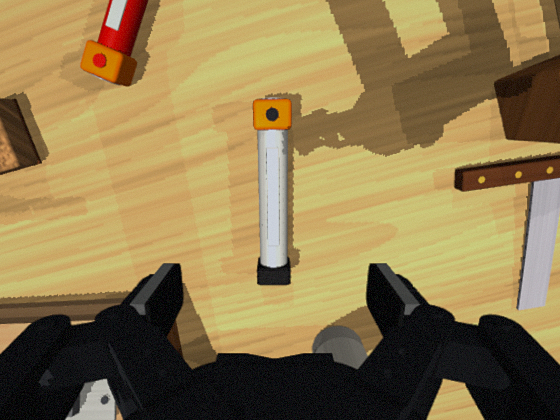

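The wrist view shows the lamp straight below: head bumper at (272,114) with its inner edge at about row 130, tail bumper at (274,272) with its inner edge at about row 259. Orange and black ends match the description.

Run:
```python
from h import *
import json
c=json.load(open('w2.json'));im=cv2.imread('pics/w2.png');h=cv2.cvtColor(im,cv2.COLOR_BGR2HSV)
roi=np.zeros(h.shape[:2],bool);roi[90:300,245:305]=1
o=(h[...,0]<25)&(h[...,1]>180)&(h[...,2]>130)&roi;b=(h[...,2]<50)&roi;b[:240]=0
for n,m in(('head',o),('tail',b)):
    y,x=np.nonzero(m);print(n,np.percentile(x,[2,98]),np.percentile(y,[1,99]))
P=onz(c,[[272.5,130],[274.3,259.5]],.036);d=P[0]-P[1]
a=np.degrees(np.arctan2(d[1],d[0]));C=P.mean(0);print(P,'len',np.linalg.norm(d),'ang',a)
print('strip',onz(c,[[272.4,195.8]],.033))
C[2]=.035;delta(C,pose(a)); C[2]=.0135;delta(C,pose(a))
```

```text
head [253. 290.] [ 99. 128.]
tail [258. 289.] [259.17 284.  ]
[[0.46332284 0.25081443 0.036     ]
 [0.58912343 0.21759438 0.036     ]] len 0.13011287267898172 ang 165.2076237133574
strip [[0.52408489 0.23370881 0.033     ]]
shift cm [ 0.15 -0.08 16.49] turn [-0.     0.001 -0.012] rows>= 4.0
shift cm [ 0.15 -0.08 18.64] turn [-0.     0.001 -0.012] rows>= 4.5
```

```bash
python3 -m jog '[[0.15,-0.1,4,0,0,-0.012,0],[0.15,-0.1,8,0,0,-0.012,0],[0.15,-0.1,12,0,0,-0.012,0],[0.15,-0.1,15.5,0,0,-0.012,0],[0.15,-0.1,17.5,0,0,-0.012,0],[0.15,-0.1,18.7,0,0,-0.012,0],[0.15,-0.1,18.7,0,0,-0.012,0]]'; python3 -m jog '[[0,0,0,0,0,0,255],[0,0,0,0,0,0,255],[0,0,0,0,0,0,255],[0,0,0,0,0,0,255],[0,0,0,0,0,0,255],[0,0,0,0,0,0,255],[0,0,0,0,0,0,255],[0,0,0,0,0,0,255]]' 90
```

```text
t: 3.62
tool_pos: [0.5233, 0.2337, 0.0098]
tool_rot: [-0.405, -3.111, 0.004]
contact_force: [0.0, -0.1, -0.8]
opening: 0.0857
t: 4.28
tool_pos: [0.5248, 0.2342, 0.0119]
tool_rot: [-0.406, -3.114, 0.002]
contact_force: [-1.5, -0.4, 7.3]
opening: 0.0276
```

```bash
python3 -m jog '[[0,0,0,0,0,0,255],[0,0,0,0,0,0,255],[0,0,0,0,0,0,255]]'; python3 -m jog '[[0,0,-1,0,0,0,255],[0,0,-3,0,0,0,255],[0,0,-6,0,0,0,255],[0,0,-10,0,0,0,255],[0,0,-14,0,0,0,255],[0,0,-14,0,0,0,255]]';python3 - <<'E'
from h import *
o=state();c,im=snap('scene','s2');cv2.imwrite('pics/s2c.png',cv2.resize(im[120:340,250:450,::-1],None,fx=2.5,fy=2.5))
p=proj(c,[o['tool_pos']]);print(p)
S=np.array([.6428,-.0614,.114]);n=np.array([-.491,.095,.866]);ys=np.array([np.cos(np.radians(79)),np.sin(np.radians(79)),0])
delta(S+.10*n+.02*ys,pose(79,30))
E
```

```text
t: 4.53
tool_pos: [0.5248, 0.2342, 0.0119]
tool_rot: [-0.406, -3.114, 0.002]
contact_force: [0.1, -0.5, 1.6]
opening: 0.0275
t: 5.03
tool_pos: [0.5301, 0.2358, 0.1625]
tool_rot: [0.404, 3.102, 0.009]
contact_force: [0.9, 0.8, 0.2]
opening: 0.0274
t 5.03 p [0.5301 0.2358 0.1625] r [0.404 3.102 0.009] F [0.9 0.8 0.2] op 0.0274
[[339.29799138 254.17620281]]
shift cm [-13.57 -24.07  -4.19] turn [-0.41  -0.39   1.466] rows>= 12.6
```

View pics/s2c.png

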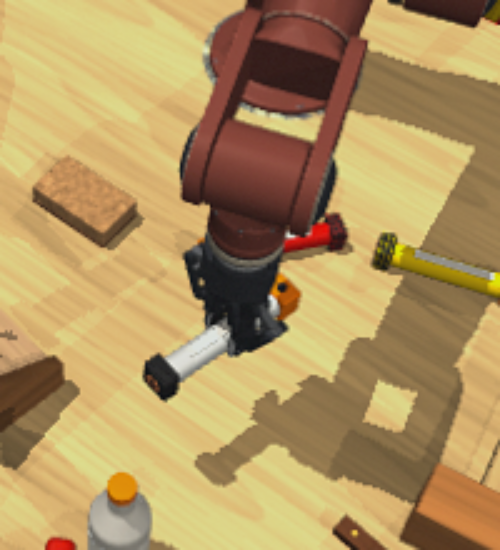

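```bash
python3 -m jog '[[0,-2,-9,0,0,0,255],[-4,-7,-12,0,0,0.1,255],[-13.6,-24,-12,-0.41,-0.39,1.466,255],[-13.6,-24,-12,-0.41,-0.39,1.466,255],[-13.6,-24,-12,-0.41,-0.39,1.466,255],[-13.6,-24,-12,-0.41,-0.39,1.466,255],[-13.6,-24,-12,-0.41,-0.39,1.466,255],[-13.6,-24,-12,-0.41,-0.39,1.466,255]]';python3 - <<'E'
from h import *
S=np.array([.6428,-.0614,.114]);n=np.array([-.491,.095,.866]);ys=np.array([np.cos(np.radians(79)),np.sin(np.radians(79)),0])
delta(S+.10*n+.02*ys,pose(79,30))
E
```

```text
t: 5.75
tool_pos: [0.5964, -0.034, 0.2772]
tool_rot: [1.476, 2.505, 0.266]
contact_force: [0.5, 1.5, -2.7]
opening: 0.0273
shift cm [ 0.85 -1.86  7.38] turn [-0.21  -0.178  0.668] rows>= 5.8
```

```bash
python3 -m jog '[[0.85,-1.85,0,-0.21,-0.178,0.668,255],[0.85,-1.85,0,-0.21,-0.178,0.668,255],[0.85,-1.85,0,-0.21,-0.178,0.668,255],[0.85,-1.85,0,-0.21,-0.178,0.668,255],[0.85,-1.85,2,-0.21,-0.178,0.668,255],[0.85,-1.85,4,-0.21,-0.178,0.668,255],[0.85,-1.85,5.9,-0.21,-0.178,0.668,255],[0.85,-1.85,5.9,-0.21,-0.178,0.668,255]]';python3 - <<'E'
from h import *
S=np.array([.6428,-.0614,.114]);n=np.array([-.491,.095,.866]);ys=np.array([np.cos(np.radians(79)),np.sin(np.radians(79)),0])
o=state();delta(S+.06*n+.02*ys,pose(79,30))
d=o['tool_pos']-S;print('seat coords x,y,z',d@np.cross(ys,n),d@ys,d@n)
c,im=snap('wrist','w3')
h=cv2.cvtColor(im,cv2.COLOR_RGB2HSV);m=((h[...,0]<25)&(h[...,1]>180)&(h[...,2]>110)).astype(np.uint8);m[:, :230]=0;m[:,330:]=0
n_,l,st,ce=cv2.connectedComponentsWithStats(m)
for i in np.argsort(-st[1:,4])[:3]+1: print(st[i],ce[i])
# predicted head bumper in image if the lamp origin is at tool (0,0,-6mm): top face corners (z_l=+18)
R0=Ro.from_rotvec(o['tool_rot'])
for x in(.07,.098): print(x,proj(c,[o['tool_pos']+R0.apply([x,y,-.006-.018]) for y in(-.018,.018)]).round(1).tolist())
E
```

```text
t: 6.42
tool_pos: [0.5894, -0.0317, 0.2062]
tool_rot: [2.093, 1.727, 0.45]
contact_force: [-1.8, -0.3, -4.1]
opening: 0.0272
t 6.42 p [ 0.5894 -0.0317  0.2062] r [2.093 1.727 0.45 ] F [-1.8 -0.3 -4.1] op 0.0272
shift cm [0.1  0.49 4.88] turn [-0.014 -0.     0.001] rows>= 1.2
seat coords x,y,z -0.004204042463135201 0.018954714367082976 0.10891097196076627
[ 230   60   99   83 6863] [277.81436689 100.58137841]
0.07 [[224.7, 122.6], [329.6, 122.6]]
0.098 [[221.6, 33.3], [333.2, 33.4]]
```

View pics/w3.png

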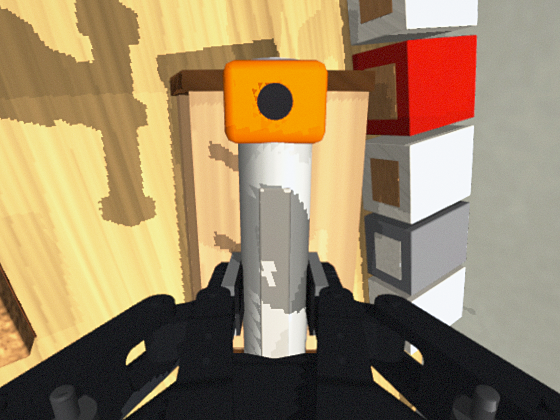

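Run:
```python
from h import *
from scipy.optimize import least_squares
c=calibration('wrist');o=get_obs();R0=Ro.from_rotvec(o['tool_rot'])
obs=np.array([224.5,327,143,60.5])
def f(p):
    x0,y0,z0=p
    q=proj(c,[o['tool_pos']+R0.apply([x0+x,y0+y,z0-.018]) for x,y in((.084,-.018),(.084,.018),(.07,0),(.098,0))])
    return np.array([q[0,0],q[1,0],q[2,1],q[3,1]])-obs
r=least_squares(f,[0,0,-.006]);print(r.x,r.fun)
```

```text
[-0.00728439 -0.00048387 -0.00117242] [ 0.25644512 -0.25651463  0.32230305 -0.30648839]
```

```bash
cat >> h.py <<'E'
S=np.array([.6428,-.0614,.114]);n=np.array([-.491,.095,.866]);n/=np.linalg.norm(n);ys=np.array([np.cos(np.radians(79)),np.sin(np.radians(79)),0]);xs=np.cross(ys,n)
def seat(y,z,x=0.):
    o=state();d=o['tool_pos']-S;f=np.array(o['contact_force']);print('seat mm xyz',np.round([d@xs*1e3,d@ys*1e3,d@n*1e3],1),'F xyz',np.round([f@xs,f@ys,f@n],1))
    delta(S+n*z+ys*y+xs*x,pose(79,30))
E
python3 -m jog '[[0,0.5,2,-0.014,0,0,255],[-0.05,0.5,4,-0.014,0,0,255],[-0.1,0.5,6,-0.014,0,0,255],[-0.1,0.5,7.2,-0.014,0,0,255],[-0.1,0.5,7.4,-0.014,0,0,255],[-0.1,0.5,7.4,-0.014,0,0,255],[-0.1,0.5,7.4,-0.014,0,0,255]]'; python3 -c "
from h import *
seat(.018,.020)"
```

```text
t: 7.05
tool_pos: [0.6309, -0.0411, 0.1487]
tool_rot: [2.079, 1.716, 0.464]
contact_force: [0.0, -0.0, -2.0]
opening: 0.0274
t 7.05 p [ 0.6309 -0.0411  0.1487] r [2.079 1.716 0.464] F [ 0. -0. -2.] op 0.0274
seat mm xyz [ 3.8 17.6 37.8] F xyz [-1.  -0.  -1.8]
shift cm [ 0.04 -0.39  1.78] turn [ 0.005 -0.     0.001] rows>= 0.4
```

```bash
python3 -m jog '[[0,-0.4,0.6,0,0,0,255],[0,-0.4,1.0,0,0,0,255],[0,-0.4,1.2,0,0,0,255],[0,-0.4,1.2,0,0,0,255]]'; python3 -c "
from h import *
seat(.018,.010)"
```

```text
t: 7.38
tool_pos: [0.6332, -0.0415, 0.1358]
tool_rot: [2.08, 1.716, 0.464]
contact_force: [0.3, -0.0, -3.2]
opening: 0.0274
t 7.38 p [ 0.6332 -0.0415  0.1358] r [2.08  1.716 0.464] F [ 0.3 -0.  -3.2] op 0.0274
seat mm xyz [-0.5 17.7 25.5] F xyz [-1.4  0.  -2.9]
shift cm [0.03 0.05 1.55] turn [ 0.005 -0.     0.001] rows>= 0.4
```

```bash
python3 -m jog '[[0,0.05,0.2,0,0,0,255],[0,0.05,0.4,0,0,0,255],[0,0.05,0.6,0,0,0,255],[0,0.05,0.6,0,0,0,255]]'; python3 -c "
from h import *
seat(.018,.010)"; python3 -m jog '[[0,0,0.2,0,0,0,255],[0,0,0.4,0,0,0,255],[0,0,0.4,0,0,0,255]]'; python3 -c "
from h import *
seat(.018,.010)"
```

```text
t: 7.72
tool_pos: [0.6365, -0.0422, 0.1304]
tool_rot: [2.08, 1.717, 0.463]
contact_force: [-0.4, 0.3, -2.1]
opening: 0.0272
t 7.72 p [ 0.6365 -0.0422  0.1304] r [2.08  1.717 0.463] F [-0.4  0.3 -2.1] op 0.0272
seat mm xyz [-0.3 17.6 19.1] F xyz [-1.4  0.2 -1.5]
shift cm [0.04 0.03 0.91] turn [ 0.004 -0.     0.001] rows>= 0.2
t: 7.97
tool_pos: [0.6391, -0.0427, 0.1273]
tool_rot: [2.079, 1.716, 0.464]
contact_force: [1.4, -0.4, -1.4]
opening: 0.0274
t 7.97 p [ 0.6391 -0.0427  0.1273] r [2.079 1.716 0.464] F [ 1.4 -0.4 -1.4] op 0.0274
seat mm xyz [ 0.4 17.6 15.1] F xyz [ 0.6 -0.1 -2. ]
shift cm [ 0.04 -0.04  0.51] turn [ 0.005 -0.     0.001] rows>= 0.1
```

```bash
python3 -m jog '[[0,0,0.2,0,0,0,255],[0,0,0.4,0,0,0,255],[0,0,0.4,0,0,0,255]]'; python3 -c "
from h import *
seat(.018,.0)"; python3 -m jog '[[0,0,0.2,0,0,0,255],[0,0,0.4,0,0,0,255],[0,0,0.4,0,0,0,255]]'; python3 -c "
from h import *
seat(.018,.0)
c,im=snap('scene','s3');p=proj(c,[S])[0].astype(int);print(p)
cv2.imwrite('pics/s3c.png',cv2.resize(im[p[1]-60:p[1]+60,p[0]-80:p[0]+80,::-1],None,fx=5,fy=5,interpolation=cv2.INTER_CUBIC))"
```

```text
t: 8.22
tool_pos: [0.6414, -0.0431, 0.1248]
tool_rot: [2.079, 1.716, 0.465]
contact_force: [-5.1, 1.2, 3.8]
opening: 0.0272
t 8.22 p [ 0.6414 -0.0431  0.1248] r [2.079 1.716 0.465] F [-5.1  1.2  3.8] op 0.0272
seat mm xyz [ 1.2 17.7 11.8] F xyz [-2.7  0.2  5.9]
shift cm [ 0.03 -0.13  1.18] turn [ 0.006 -0.     0.001] rows>= 0.3
t: 8.47
tool_pos: [0.6434, -0.0433, 0.1224]
tool_rot: [2.079, 1.716, 0.464]
contact_force: [-9.3, 2.0, 6.6]
opening: 0.0277
t 8.47 p [ 0.6434 -0.0433  0.1224] r [2.079 1.716 0.464] F [-9.3  2.   6.6] op 0.0277
seat mm xyz [ 1.7 17.9  8.7] F xyz [-5.   0.2 10.5]
shift cm [ 0.01 -0.17  0.87] turn [ 0.005 -0.     0.002] rows>= 0.2
[228 234]
```

View pics/s3c.png

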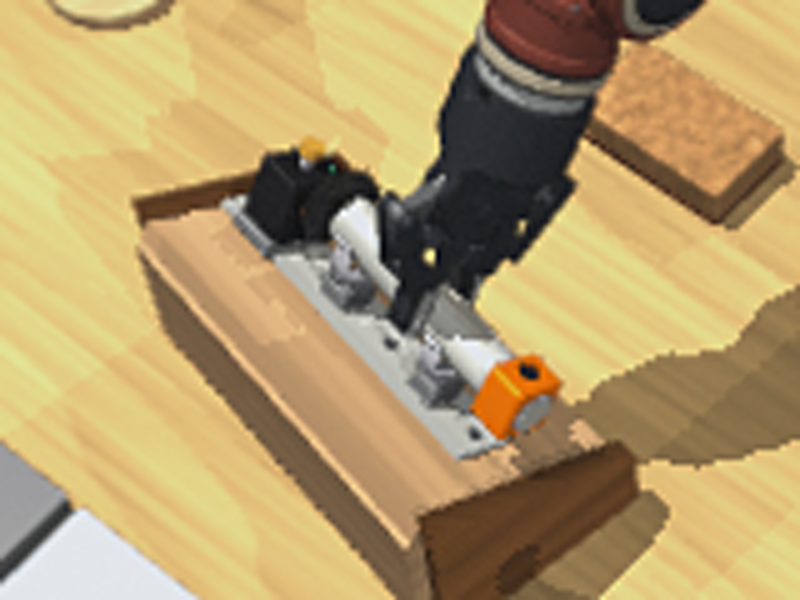

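```bash
python3 -m jog '[[0,-0.2,0.2,0,0,0,255],[0,-0.2,0.4,0,0,0,255],[0,-0.2,0.4,0,0,0,255]]'; python3 -c "
from h import *
seat(.018,.0)"; python3 -m jog '[[0,-0.1,0.2,0,0,0,255],[0,-0.1,0.4,0,0,0,255],[0,-0.1,0.4,0,0,0,255]]'; python3 -c "
from h import *
seat(.018,.0)"
```

```text
t: 8.77
tool_pos: [0.6443, -0.0434, 0.1197]
tool_rot: [2.077, 1.716, 0.465]
contact_force: [-6.8, 1.9, 6.4]
opening: 0.0281
t 8.77 p [ 0.6443 -0.0434  0.1197] r [2.077 1.716 0.465] F [-6.8  1.9  6.4] op 0.0281
seat mm xyz [ 1.2 18.   5.9] F xyz [-2.9  0.6  9.1]
shift cm [ 0.   -0.12  0.59] turn [ 0.007 -0.     0.002] rows>= 0.1
t: 9.02
tool_pos: [0.6458, -0.0436, 0.1169]
tool_rot: [2.076, 1.715, 0.466]
contact_force: [-4.3, 1.6, 4.4]
opening: 0.0268
t 9.02 p [ 0.6458 -0.0436  0.1169] r [2.076 1.715 0.466] F [-4.3  1.6  4.4] op 0.0268
seat mm xyz [ 1.1 18.1  2.7] F xyz [-1.7  0.8  6.1]
shift cm [-0.01 -0.11  0.27] turn [ 0.008 -0.     0.002] rows>= 0.1
```

```bash
python3 -m jog '[[0,-0.1,0.2,0,0,0,255],[0,-0.1,0.35,0,0,0,255],[0,-0.1,0.35,0,0,0,255]]'; python3 -c "
from h import *
seat(.018,.0)"; python3 -m jog '[[0,-0.05,0.2,0,0,0,255],[0,-0.05,0.3,0,0,0,255],[0,-0.05,0.3,0,0,0,255]]'; python3 -c "
from h import *
seat(.018,.0)"
```

```text
t: 9.27
tool_pos: [0.6471, -0.0438, 0.114]
tool_rot: [2.075, 1.715, 0.467]
contact_force: [-1.5, 0.7, 1.4]
opening: 0.0274
t 9.27 p [ 0.6471 -0.0438  0.114 ] r [2.075 1.715 0.467] F [-1.5  0.7  1.4] op 0.0274
seat mm xyz [ 0.8 18.1 -0.4] F xyz [-0.7  0.4  2. ]
shift cm [-0.01 -0.07 -0.04] turn [ 0.009 -0.     0.002] rows>= 0.1
t: 9.52
tool_pos: [0.6485, -0.044, 0.1109]
tool_rot: [2.075, 1.714, 0.468]
contact_force: [3.8, -0.1, -3.7]
opening: 0.0274
t 9.52 p [ 0.6485 -0.044   0.1109] r [2.075 1.714 0.468] F [ 3.8 -0.1 -3.7] op 0.0274
seat mm xyz [ 0.4 18.1 -3.9] F xyz [ 1.4  0.6 -5.1]
shift cm [-0.01 -0.04 -0.39] turn [ 0.01  -0.     0.002] rows>= 0.1
```

```bash
python3 -m jog '[[0,-0.05,0.15,0,0,0,255],[0,-0.05,0.25,0,0,0,255],[0,-0.05,0.25,0,0,0,255]]'; python3 -c "
from h import *
seat(.018,-.006)"; python3 -m jog '[[0,0,0.1,0,0,0,255],[0,0,0.15,0,0,0,255],[0,0,0.15,0,0,0,255]]'; python3 -c "
from h import *
seat(.018,-.006)"
```

```text
t: 9.77
tool_pos: [0.6499, -0.0444, 0.1087]
tool_rot: [2.074, 1.713, 0.468]
contact_force: [4.7, -0.3, -3.4]
opening: 0.0272
t 9.77 p [ 0.6499 -0.0444  0.1087] r [2.074 1.713 0.468] F [ 4.7 -0.3 -3.4] op 0.0272
seat mm xyz [ 0.5 18.1 -6.5] F xyz [ 2.3  0.6 -5.3]
shift cm [-0.01 -0.05 -0.04] turn [ 0.011 -0.     0.002] rows>= 0.1
t: 10.02
tool_pos: [0.6501, -0.0444, 0.1086]
tool_rot: [2.075, 1.714, 0.467]
contact_force: [-12.9, 0.2, 10.8]
opening: 0.0276
t 10.02 p [ 0.6501 -0.0444  0.1086] r [2.075 1.714 0.467] F [-12.9   0.2  10.8] op 0.0276
seat mm xyz [ 0.7 18.1 -6.7] F xyz [-5.6 -2.3 15.7]
shift cm [-0.01 -0.07 -0.07] turn [ 0.009 -0.     0.002] rows>= 0.1
```

```bash
python3 -m jog '[[0,0,0,0,0,0,255],[-0.15,0,0,0,0,0,255],[-0.3,0,0,0,0,0,255],[-0.45,0,0,0,0,0,255],[-0.6,0,0,0,0,0,255],[-0.6,0,0,0,0,0,255]]'; python3 -c "
from h import *
seat(.007,-.0065)"
```

```text
t: 10.52
tool_pos: [0.6492, -0.0489, 0.1087]
tool_rot: [2.077, 1.715, 0.47]
contact_force: [1.1, 6.3, 0.6]
opening: 0.0271
t 10.52 p [ 0.6492 -0.0489  0.1087] r [2.077 1.715 0.47 ] F [1.1 6.3 0.6] op 0.0271
seat mm xyz [ 0.7 13.5 -6.5] F xyz [0.1 6.4 0.5]
shift cm [-0.65 -0.07 -0.  ] turn [ 0.009 -0.003  0.001] rows>= 0.2
```

```bash
python3 -m jog '[[-0.25,0,0,0,0,0,255],[-0.35,0,0,0,0,0,255],[-0.35,0,0,0,0,0,255]]'; python3 -c "
from h import *
seat(.007,-.0065)"; python3 -m jog '[[-0.25,0,0,0,0,0,255],[-0.3,0,0,0,0,0,255],[-0.3,0,0,0,0,0,255]]'; python3 -c "
from h import *
seat(.007,-.0065)"
```

```text
t: 10.77
tool_pos: [0.6487, -0.0508, 0.1087]
tool_rot: [2.077, 1.716, 0.473]
contact_force: [2.2, 6.7, -0.1]
opening: 0.0273
t 10.77 p [ 0.6487 -0.0508  0.1087] r [2.077 1.716 0.473] F [ 2.2  6.7 -0.1] op 0.0273
seat mm xyz [ 0.6 11.5 -6.5] F xyz [ 0.7  7.  -0.6]
shift cm [-0.45 -0.06 -0.  ] turn [ 0.009 -0.005  0.001] rows>= 0.1
t: 11.02
tool_pos: [0.6485, -0.0521, 0.1087]
tool_rot: [2.078, 1.717, 0.476]
contact_force: [2.7, 6.1, -1.4]
opening: 0.0273
t 11.02 p [ 0.6485 -0.0521  0.1087] r [2.078 1.717 0.476] F [ 2.7  6.1 -1.4] op 0.0273
seat mm xyz [ 0.7 10.2 -6.5] F xyz [ 0.6  6.5 -1.9]
shift cm [-0.32 -0.07 -0.  ] turn [ 0.009 -0.008  0.   ] rows>= 0.1
```

```bash
python3 -m jog '[[-0.3,0,0,0,0,0,255],[-0.35,0,0,0,0,0,255],[-0.35,0,0,0,0,0,255]]'; python3 -c "
from h import *
seat(.007,-.0065)"; python3 -m jog '[[-0.25,0,0,0,0,0,255],[-0.3,0,0,0,0,0,255],[-0.3,0,0,0,0,0,255]]'; python3 -c "
from h import *
seat(.007,-.0065)"
```

```text
t: 11.27
tool_pos: [0.6485, -0.0522, 0.1087]
tool_rot: [2.08, 1.719, 0.484]
contact_force: [6.8, 15.5, -1.6]
opening: 0.0275
t 11.27 p [ 0.6485 -0.0522  0.1087] r [2.08  1.719 0.484] F [ 6.8 15.5 -1.6] op 0.0275
seat mm xyz [ 0.7 10.1 -6.5] F xyz [ 2.4 16.5 -3.3]
shift cm [-0.31 -0.06 -0.  ] turn [ 0.01  -0.014 -0.001] rows>= 0.1
t: 11.52
tool_pos: [0.6485, -0.0521, 0.1087]
tool_rot: [2.081, 1.72, 0.49]
contact_force: [4.5, 13.0, -1.7]
opening: 0.0274
t 11.52 p [ 0.6485 -0.0521  0.1087] r [2.081 1.72  0.49 ] F [ 4.5 13.  -1.7] op 0.0274
seat mm xyz [ 0.7 10.2 -6.5] F xyz [ 0.8 13.6 -2.4]
shift cm [-0.32 -0.07 -0.  ] turn [ 0.01  -0.019 -0.002] rows>= 0.2
```

```bash
python3 -m jog '[[-0.05,0,0,0,0,0,255],[-0.05,0,0,0,0,0,110],[-0.05,0,0,0,0,0,110],[-0.05,0,0,0,0,0,110],[-0.05,0,0,0,0,0,110],[-0.05,0,0,0,0,0,110]]';python3 -c "
from h import *
seat(.01,.15)"
```

```text
t: 12.02
tool_pos: [0.6484, -0.053, 0.1089]
tool_rot: [2.081, 1.72, 0.49]
contact_force: [0.2, 0.1, 0.4]
opening: 0.0488
t 12.02 p [ 0.6484 -0.053   0.1089] r [2.081 1.72  0.49 ] F [0.2 0.1 0.4] op 0.0488
seat mm xyz [ 0.8  9.4 -6.4] F xyz [0.3 0.2 0.3]
shift cm [  0.35   0.08 -15.64] turn [ 0.01  -0.018 -0.002] rows>= 3.8
```

```bash
python3 -m jog '[[0,0,-1,0,0,0,110],[0,0,-4,0,0,0,110],[0,0,-8,0,-0.018,0,110],[0.5,0,-12,0,-0.018,0,60],[1,0,-15,0,-0.018,0,0],[1,0,-15,0,-0.018,0,0]]';python3 - <<'E'
from h import *
import json
o=state();c,im=snap('wrist','w4');json.dump({k:np.array(v).tolist() for k,v in c.items()},open('w4.json','w'))
p=proj(c,[S,S-.09*ys]);print(p)
c2,i2=snap('scene','s4');q=proj(c2,[S-.085*ys])[0].astype(int);print(q)
A=cv2.resize(im[70:320,200:400,::-1],(480,600),interpolation=cv2.INTER_CUBIC)
B=cv2.resize(i2[q[1]-30:q[1]+70,q[0]-20:q[0]+33,::-1],(318,600),interpolation=cv2.INTER_CUBIC)
cv2.imwrite('pics/c4.png',np.hstack([A,B]))
E
```

```text
t: 12.52
tool_pos: [0.5764, -0.031, 0.2473]
tool_rot: [2.069, 1.703, 0.48]
contact_force: [0.6, 0.2, 0.6]
opening: 0.0822
t 12.52 p [ 0.5764 -0.031   0.2473] r [2.069 1.703 0.48 ] F [0.6 0.2 0.6] op 0.0822
[[266.19809816 219.28230725]
 [267.00931967 302.089613  ]]
[210 215]
```

View pics/c4.png

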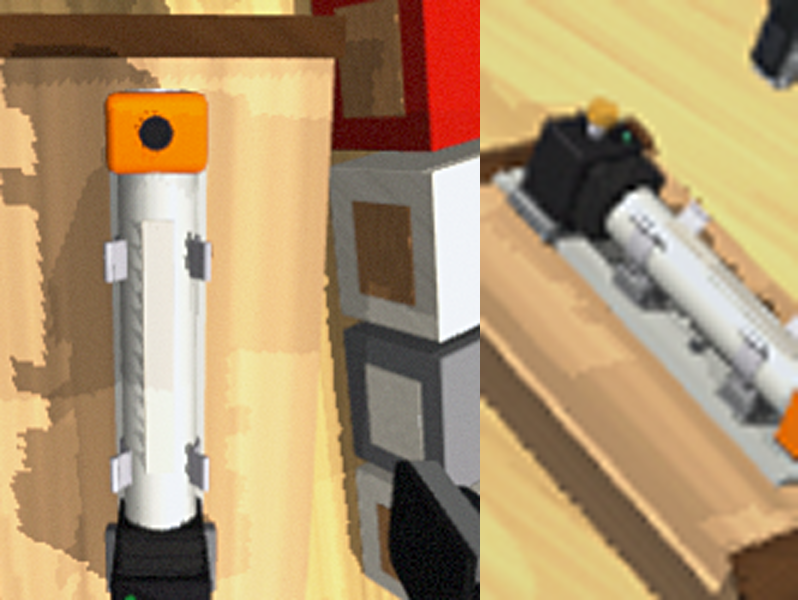

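Run:
```python
from h import *
import json
c=json.load(open('w4.json'))
px=lambda u,v:(200+u/2.4,70+v/2.4)
def cast(P,z):
    o,d=ray(c,P);t=((S+z*n-o)@n)/(d@n);X=o+d*t[:,None]-S;return np.c_[X@xs,X@ys]*1e3
print('clips L,R tips (mid)',cast([px(116,261),px(199,260),px(121,472),px(198,472)],.0155).round(1).tolist())
print('head outer,inner',cast([px(156,93),px(156,172)],.018).round(1).tolist(),'tail inner (barrel top)',cast([px(160,521)],.015).round(1).tolist())
```

```text
clips L,R tips (mid) [[-15.2, 41.8], [15.0, 41.9], [-15.3, -42.1], [15.1, -42.5]]
head outer,inner [[-0.1, 100.0], [-0.3, 73.5]] tail inner (barrel top) [[-0.1, -64.2]]
```

```bash
python3 - <<'E'
from h import *
import json
c=json.load(open('w1.json'));Rr=lambda u,v:(220+(u-50)/5.3,200+v/5.3)
def cast(P,z):
    o,d=ray(c,P);t=((S+z*n-o)@n)/(d@n);X=o+d*t[:,None]-S;return (np.c_[X@xs,X@ys]*1e3).round(1).tolist()
print('bottom edge',cast([Rr(450,315),Rr(450,310)],-.03),'top edge',cast([Rr(450,405),Rr(450,412),Rr(450,430)],.02),'ring c',cast([Rr(495,368),Rr(495,376)],0.),'tip',cast([Rr(495,350)],0.))
g=cv2.imread('pics/w1.png').astype(int).sum(2)
print('col profile rows 255..290', g[255:292,303:306].mean(1).astype(int).tolist(), g[255:292,293:296].mean(1).astype(int).tolist())
E
python3 -m jog '[[0,0,-1,0,0,0,0],[0,0,-1,0,0,0,0]]' | head -1
```

```text
bottom edge [[-7.8, -91.6], [-7.8, -90.3]] top edge [[-10.9, -87.5], [-10.9, -89.1], [-11.0, -93.3]] ring c [[0.0, -90.1], [0.0, -92.1]] tip [[0.1, -85.8]]
col profile rows 255..290 [445, 405, 337, 225, 123, 46, 29, 53, 172, 208, 204, 207, 267, 291, 299, 296, 231, 191, 113, 34, 31, 55, 62, 68, 88, 105, 86, 106, 90, 99, 67, 56, 77, 133, 215, 214, 205] [451, 436, 397, 262, 130, 64, 21, 27, 42, 49, 38, 32, 44, 53, 49, 44, 45, 44, 37, 48, 26, 41, 47, 84, 69, 54, 49, 79, 154, 177, 186, 146, 73, 60, 66, 69, 54]
t: 12.78
```

Image estimates put the block's face at -89 to -91.5 mm and the tail at about -88.7 mm, which leaves 1–2 mm of doubt. I'll check with a gentle axial push on the head end, using closed fingers.

```bash
python3 -c "
from h import *
seat(.126,.06);seat(.126,0)"
```

```text
t 12.78 p [ 0.5701 -0.0304  0.2497] r [2.076 1.707 0.473] F [0.1 0.1 0. ] op 0.0854
seat mm xyz [  0.9  16.5 156.2] F xyz [ 0.1  0.2 -0. ]
shift cm [10.94 -0.26  9.62] turn [ 0.015 -0.    -0.002] rows>= 3.5
t 12.78 p [ 0.5701 -0.0304  0.2497] r [2.076 1.707 0.473] F [0.1 0.1 0. ] op 0.0854
seat mm xyz [  0.9  16.5 156.2] F xyz [ 0.1  0.2 -0. ]
shift cm [10.94 -0.35 15.62] turn [ 0.015 -0.    -0.002] rows>= 4.6
```

```bash
python3 -m jog '[[4,-0.2,0,0.015,0,0,255],[8,-0.3,0,0.015,0,0,255],[11,-0.3,2,0.015,0,0,255],[11,-0.3,5,0.015,0,0,255],[11,-0.3,9.6,0.015,0,0,255],[11,-0.3,9.6,0.015,0,0,255],[11,-0.3,9.6,0.015,0,0,255],[11,-0.3,9.6,0.015,0,0,255]]' 60; python3 -c "
from h import *
seat(.120,.0)"
```

```text
t: 13.45
tool_pos: [0.6369, 0.0684, 0.1652]
tool_rot: [2.088, 1.716, 0.46]
contact_force: [0.2, 0.2, 0.8]
opening: 0.0002
t 13.45 p [0.6369 0.0684 0.1652] r [2.088 1.716 0.46 ] F [0.2 0.2 0.8] op 0.0002
seat mm xyz [ -0.9 126.3  59.5] F xyz [0.5 0.3 0.6]
shift cm [-0.63  0.1   5.96] turn [-0.002  0.    -0.003] rows>= 1.4
```

```bash
python3 -m jog '[[0,0.1,2,0,0,0,255],[0,0.1,4,0,0,0,255],[0,0.1,5.9,0,0,0,255],[0,0.1,5.9,0,0,0,255],[0,0.1,5.9,0,0,0,255]]' ; python3 -m jog '[[-0.3,0,0,0,0,0,255],[-0.6,0,0,0,0,0,255],[-0.9,0,0,0,0,0,255],[-1,0,0,0,0,0,255],[-1,0,0,0,0,0,255]]' ;python3 -c "
from h import *
seat(.112,.0)"
```

```text
t: 13.87
tool_pos: [0.6669, 0.0623, 0.1161]
tool_rot: [2.087, 1.715, 0.461]
contact_force: [0.4, -1.1, 0.5]
opening: 0.0002
t: 14.28
tool_pos: [0.6651, 0.0521, 0.117]
tool_rot: [2.087, 1.713, 0.462]
contact_force: [0.3, -0.1, 1.0]
opening: 0.0002
t 14.28 p [0.6651 0.0521 0.117 ] r [2.087 1.713 0.462] F [ 0.3 -0.1  1. ] op 0.0002
seat mm xyz [  1.7 115.7   2.4] F xyz [ 0.8 -0.   0.7]
shift cm [-0.37 -0.17  0.25] turn [ 0.001  0.    -0.004] rows>= 0.1
```

```bash
for k in 1 2; do python3 -m jog '[[-0.12,0,0,0,0,0,255],[-0.24,0,0,0,0,0,255],[-0.24,0,0,0,0,0,255]]' >/dev/null;python3 -c "
from h import *
seat(.112,.0)"|grep mm; done
```

```text
seat mm xyz [  1.7 113.1   2.5] F xyz [-0.4  0.3 -0.1]
seat mm xyz [  1.7 112.    2.5] F xyz [ 0.9  6.4 -0.3]
```

```bash
python3 -m jog '[[-0.12,0,0,0,0,0,255],[-0.25,0,0,0,0,0,255],[-0.25,0,0,0,0,0,255]]' >/dev/null;python3 -c "
from h import *
seat(.112,.0)"|grep mm;  python3 -m jog '[[-0.12,0,0,0,0,0,255],[-0.3,0,0,0,0,0,255],[-0.3,0,0,0,0,0,255]]' >/dev/null;python3 -c "
from h import *
seat(.112,.0)"|grep mm
```

```text
seat mm xyz [  1.7 111.9   2.6] F xyz [ 0.4 10.5 -2.1]
seat mm xyz [  1.7 111.9   2.7] F xyz [-0.3 13.6 -2.8]
```

It doesn't move at 13.6 N, more than clip friction plus the contact spring, so the tail is firmly against the block. I'll withdraw and take a last look.

```bash
python3 -m jog '[[1,0,0,0,0,0,255],[2,0,0,0,0,0,255],[2,0,-3,0,0,0,255],[2,0,-7,0,0,0,255],[2,0,-11,0,0,0,255],[2,0,-15,0,0,0,255],[2,0,-15,0,0,0,255],[2,0,-15,0,0,0,255]]'
python3 - <<'E'
from h import *
c,im=snap('scene','s5');cv2.imwrite('pics/s5c.png',im[60:400,100:500,::-1].repeat(1,0))
i=cv2.imread('pics/s5c.png');cv2.imwrite('pics/s5c.png',cv2.resize(i,(700,595),interpolation=cv2.INTER_CUBIC))
E
```

```text
t: 15.95
tool_pos: [0.5945, 0.0808, 0.2518]
tool_rot: [2.086, 1.711, 0.487]
contact_force: [0.1, -0.1, 0.0]
opening: 0.0002
```

View pics/s5c.png

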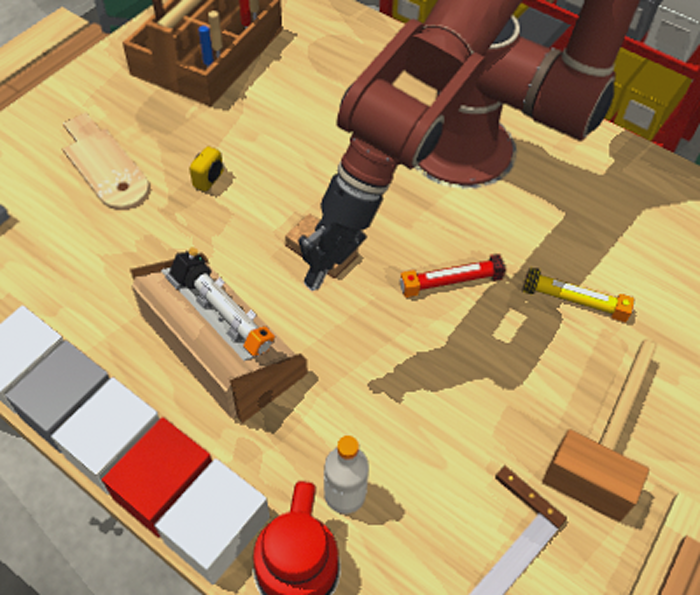

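The lamp sits in both clips with its black tail on the block. The gripper is clear of it, and the other things appear where they were.

```bash
python3 -c "
from station import finish_job
print(finish_job())"
```

```text
the job is handed in; nothing more can be done
None
```

The silver lamp is back in the dock: snapped into both clips, black tail against the charging block. I handed the job in at about 16 s of the 61 s allowed.

- **Snapping in:** I pressed the lamp in at about 12 mm from the middle. The push peaked at about 10 N, below the stated 15–20 N. The lamp then dropped in and met the seat bottom at 15.7 N.
- **Sliding home:** I slid it against about 6.5 N of friction until it stopped, with the force rising to 16.5 N and no further movement.
- **Checks on the fit:** With the gripper off, the wrist picture shows the barrel in both clips, lamp centre about 3.3 mm from the seat, so the tail is at about -88.7 mm. A gentle push on the head with closed fingers did not move it at 13.6 N.
- **What disagreed:** My camera estimates put the block's face at -89 to -91.5 mm, leaving a possible 0–2.5 mm gap on vision alone. I relied on the two firm stops as the evidence that the tail is flush. I could not see the contact itself, so its push-in is inferred.
- **Other things on the bench:** They look unmoved in the last picture. The arm was clear of everything at hand-in, reading about 0 N.

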